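Lock the tool chest lid with its quarter-turn wing key

ROBOT

A 6-joint arm with a two-finger parallel gripper is mounted at the origin on the work surface. World frame = base frame: x ahead of the robot, y to its left, z up, the work surface at z = 0. Lengths are in m, angles in rad, forces in N, time in s.
With the tool pointing down it reaches from about 0.375 to 0.9 m from the base axis. Payload 3.1 kg.
Tool frame: the origin (TCP) lies midway between the tips of the shut fingers; the grasp point (between the pads) lies 19 mm behind it (manip.grasp_offset is the distance from the TCP to the grasp point, in m); z points along the fingers, y is the line along which they close (so a half turn about z gives the same grasp; the last joint's range is limited). The gripper opens to 85 mm and grips with 20 to 120 N. Pads are 22 mm wide; open, the fingers measure 114 mm over their backs; the gripper's body (76 mm by 85 mm) begins 54 mm behind the grasp point. The pads swing forward as they close: fully open they stand 13 mm farther back than shut.
Start: joints at [-1.298, 0.527, 1.433, -0, 1.181, -0.178], TCP at [0.273, -0.562, 0.231] pointing down, gripper open.
Joint ranges: [-3.08, 3.08], [-0.75, 2.2], [0.22, 2.44], [-1.43, 4.57], [0, 2.65], [-2.85, 2.85]. Speed limits (rad/s): [2.79, 2.79, 3.14, 3.14, 3.14, 3.14].

INTERFACE

Orientations are given as a unit quaternion [x, y, z, w].
In Python, from station import sensors, cams, order, manip gives the robot as it stands.
- The arm moves only by the tool move_arm, never from a script. Its argument "targets" is a list of rows, each an object of numbers: "dx", "dy", "dz": the shift along the world's x, y, z normalised to -1 to 1, where 1 is 25 mm; "rx", "ry", "rz": the turn, a rotation vector about the world's x, y, z normalised to -1 to 1, where 1 is 30 degrees. A call has exactly 10 rows; each row shifts and turns the commanded pose from where the row before left it; what a row does not reach is not made up. A row lasts 1/8 s, in which the tool goes at most 62.5 mm and 10.7 degrees, less where a joint would pass 70% of its speed; a pose out of reach is approached as far as the arm can. A call with a number of a shift or a turn outside -1 to 1 is refused whole. A call with a gripper value outside its range is refused whole. "claw" is the opening in per cent of the stroke, from 0 (shut) to 100 (fully open), set as the call begins (left out, the last holds). The fingers move at their own pace and stop on an object; "newtons" is the grip in N (left out, the last holds). Time passes only in rows, so rows that do not move let the fingers close, or fill a call up. It gives the time, the measured TCP pose, the force, the opening and the grip force at its end, in the units of the state.
- sensors.sense(): the state, without advancing time (a new reading comes with each control period).
- cams.snapshot(name): name is "scene" or "top"; returns the picture (384x512x3 uint8, red, green, blue); there is no depth.
- cams.camera_model(name): a dict with "fx", "fy", "cx", "cy" (pixels), "distortion" ([k1, k2, p1, p2, k3] as OpenCV has them; the pictures are not rectified), "extrinsics" (4x4, takes a point from world to camera coordinates). Camera axes: x right, y down, z forward; pixel columns grow to the right and rows downward; lengths in m; the calibration is good to about 2 mm. A picture is of the moment at which its call begins. camera_model takes no time and is no camera call.
- order.sign_off(): hands the job in; it is judged then, once.
The state is a dict: "t": time; "q": joint angles; "qd": joint speeds; "tau": joint torques, N m; "tcp_pos": TCP position; "tool_rot": TCP orientation; "force": force on the tool from outside, world axes, zero at the start; "ft_torque": the same for the moment, N m; "finger_gap": opening from 0.0 (shut) to 1.0 (fully open); "gripper_force": force on a finger pad.
Only numpy, scipy, OpenCV 4.12 (cv2) and the standard library are available. Lean on these libraries where they do the work, as an engineer would, in place of code of your own. Each camera call takes 0.05 s, during which the arm holds its last target. There are 200 camera calls.

TASK

Lock the lid of the flat tool chest: lift the wing key out of its parking block, lower it straight through the slot of the lock plate in the lid, and turn it clockwise (seen from above) with light downward pressure until it drops into its locked detent and its collar lies flush on the plate. Work gently, do not force the key down or against the end stop beyond the detent, leave the nut and offcut on the lid and the dowel beside the block where they are, and let go of the key when it is home.

Things in the scene. Friction and masses are not known exactly. Their poses are not given: they have to be found in the camera images.
- chest: Flat wooden tool chest, 240 x 200 mm, 55 mm high, fixed to the bench, lid closed. Origin: centre of its underside; z up; x along its 240 mm side. In the middle of the lid, level with it, is a 70 x 70 mm steel lock plate. A wooden nut and an offcut lie on two opposite corners of the lid.
- lock_slot (a point): Centre of the slot in the lock plate, at the height of the lid's top face (55 mm above the bench); axes as the chest. The slot is 42.5 mm long along x and 10.5 mm wide, widened in the middle to 16 mm (x) by 19.5 mm (y) for the key's shank; the plate is 10 mm thick.
- lock_track (a point): Point on the lock's axis 23 mm below the lid's top, at the hidden flat track on which the key's crossbar lands after passing the slot; the collar is then 7 mm above the plate. Turned counter-clockwise the key meets a stop after roughly 30 to 75 degrees; clockwise, its crossbar comes over a pocket.
- lock_pocket (a point): Point on the lock's axis 30 mm below the lid's top: where the key's origin is when it has dropped 7 mm into the pocket, collar on the plate. The pocket's middle is 47 to 85 degrees clockwise of the slot, different each time, hidden, found only by feel; the key drops within about 4 degrees either side of it. Just beyond is a hard end stop.
- key: Loose wing key, about 0.16 kg, upright. Origin: centre of the crossbar's underside; z up. Crossbar 40 mm long (x), 8 mm wide (y), 10 mm high; shank 17 mm across from 10 to 30 mm up; collar 54 mm across from 30 to 36 mm; flat wing to grip from 36 to 72 mm, 44 mm long (x, parallel to the crossbar), 12 mm thick (y). A half turn about z leaves it the same.
- park: Fixed wooden parking block, 100 x 85 mm, 45 mm high, with a round 46 mm through hole in the middle in which the key hangs by its collar at any yaw, free to shift 2 mm. Origin: centre of its underside, z up.
- nut: Bystander: round wooden nut, 48 mm across, 16 mm high, lying on a corner of the lid. Origin: centre of its underside.
- offcut: Bystander: small wooden offcut, 50 x 30 x 22 mm, lying on the opposite corner of the lid. Origin: centre of its underside.
- dowel: Bystander: short upright dowel, 34 mm across, 50 mm high, on the bench about 130 mm from the parking block's centre. Origin: centre of its underside.
Not all that is in view belongs to the job. Leave any green or purple look-alike of the key alone.

How it is judged:
On the way, in this order (a step that is already met when the one before it is completed fails the run):
1. the key's crossbar is through the slot, under the lock plate, not yet locked (z of key in the frame of lock_slot between -0.0265 and -0.0205 m and horizontal distance between key and lock_slot below 0.005 m), for 0.1 s.
2. the key is turned and has dropped into its detent, collar flush on the plate (z of key in the frame of lock_slot below -0.028 m and angle between the x axis of key and the x axis of chest, either way round above 0.6 rad and horizontal distance between key and lock_slot below 0.005 m), for 0.2 s.
At the end, for the whole second after the job is handed in: The key stands upright (within 0.06 rad) in the lock plate, within 5 mm of the slot's centre, turned by more than 0.6 rad from the slot and dropped into the detent: collar flush on the plate within 2 mm, at rest and released (all of step 2 and angle between key's own z axis and vertical below 0.06 rad and linear speed of key below 0.02 m/s); the robot touches nothing.
It fails at once if the key is forced: it presses on the chest or its lock with more than 40 N (contact force between key and chest above 40 N).
It fails at once if the nut or the offcut on the lid, or the dowel by the parking block, is shifted by more than 20 mm (distance of any of nut, offcut, dowel from where it was at the start of the episode above 0.02 m).
It also fails if it takes over 67 s, if anything falls off the work surface, if the arm or the gripper's body presses on something with over 40 N, if the wrist force passes 120 N, or if a joint passes its speed limit or range.

## Working session

There is one attempt and no reset: what is moved stays moved. The work goes in short steps, Python scripts to look and compute and a tool call to move; the robot and the scene stay as the last step left them, time stands still between calls to the robot, and variables do not carry over. Pictures are saved under pics/ and viewed, at most 10 in all, crops included, and the job is handed in when it is done.

Besides the shell and the picture viewer there is one more tool, called after "Call:" as name([rows], argument=value, ...), one row to a line, values as JSON. move_arm: Moves the arm, as the interface text tells. Scaled input: -1 to 1 covers 25 mm each way for a shift and 30 degrees each way for a turn. Its arguments: {"type":"object","properties":{"targets":{"type":"array"},"claw":{"type":"number"},"newtons":{"type":"number"}},"required":["targets"]}

```bash
mkdir -p pics; python3 - <<'E'
from station import sensors,cams,order,manip
import cv2,numpy as np
for n in("scene","top"):
    im=cams.snapshot(n); cv2.imwrite(f"pics/{n}0.png",im[...,::-1])
    m=cams.camera_model(n); print(n,m["fx"],m["cx"],m["cy"],m["distortion"],np.round(m["extrinsics"],3).tolist())
s=sensors.sense(); print(s["t"],s["tcp_pos"],s["tool_rot"],s["finger_gap"],manip.grasp_offset)
E
```

```text
scene 488.74953492986566 258.20759995257436 190.61232228263253 [-0.199168  0.        0.        0.        0.      ] [[0.814, 0.58, -0.01, -0.42], [0.433, -0.619, -0.655, -0.235], [-0.386, 0.529, -0.756, 1.157], [0.0, 0.0, 0.0, 1.0]]
top 380.58619721104526 249.21321459255225 198.47632557909512 [0.00153814 0.         0.         0.         0.        ] [[0.019, -0.999, 0.029, -0.043], [-0.992, -0.022, -0.124, 0.564], [0.125, -0.027, -0.992, 0.685], [0.0, 0.0, 0.0, 1.0]]
0.1 [ 0.27271689 -0.56164748  0.23043343] [ 9.74595211e-01  2.23971495e-01 -2.70112740e-05 -9.71514968e-04] 1.0039478741715113 0.0187
```

View pics/scene0.png

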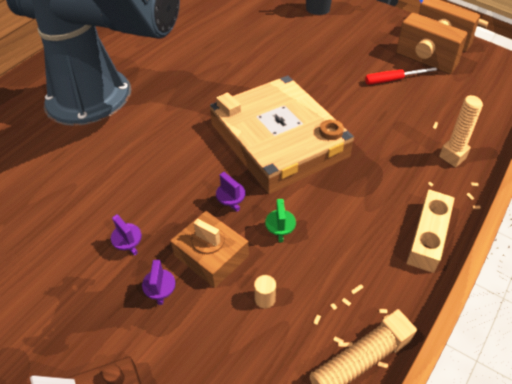

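View pics/top0.png

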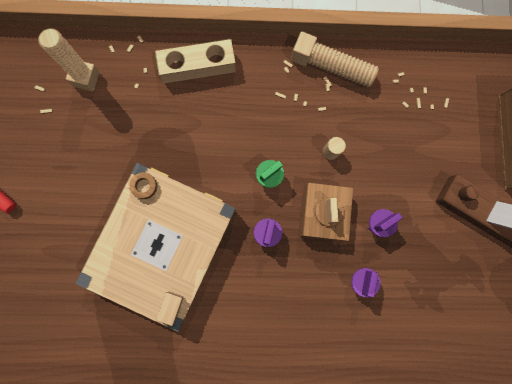

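The scene view shows the wood-coloured key in the brown block at scene (207,235) / top (330,212). Its look-alikes are purple at scene (230,192), (125,236), (158,283), and green at (281,222). The chest slot is at top (157,244) / scene (280,120), and the dowel at top (336,147). I choose the wooden key in the block and will check it with one crop.

```bash
cat > h.py <<'E'
from station import sensors,cams,order,manip
import cv2,numpy as np
def ray(n,uv,z):
    m=cams.camera_model(n);K=np.array([[m["fx"],0,m["cx"]],[0,m["fy"],m["cy"]],[0,0,1]])
    E=np.array(m["extrinsics"]);R,t=E[:3,:3],E[:3,3]
    p=cv2.undistortPoints(np.array(uv,float).reshape(-1,1,2),K,np.array(m["distortion"])).reshape(-1,2)
    d=np.c_[p,np.ones(len(p))]@R; c=-R.T@t
    return c+d*((z-c[2])/d[:,2])[:,None]
E
python3 - <<'E'
import cv2,numpy as np
a=cv2.imread("pics/top0.png");b=cv2.imread("pics/scene0.png")
def c(i,x,y,w,h): return cv2.resize(i[y:y+h,x:x+w],(400,300),interpolation=cv2.INTER_CUBIC)
cv2.imwrite("pics/crop1.png",np.vstack([np.hstack([c(a,290,174,80,60),c(a,117,214,80,60)]),np.hstack([c(b,167,205,80,60),c(b,240,90,80,60)])]))
E
```

```text
(no output)
```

View pics/crop1.png

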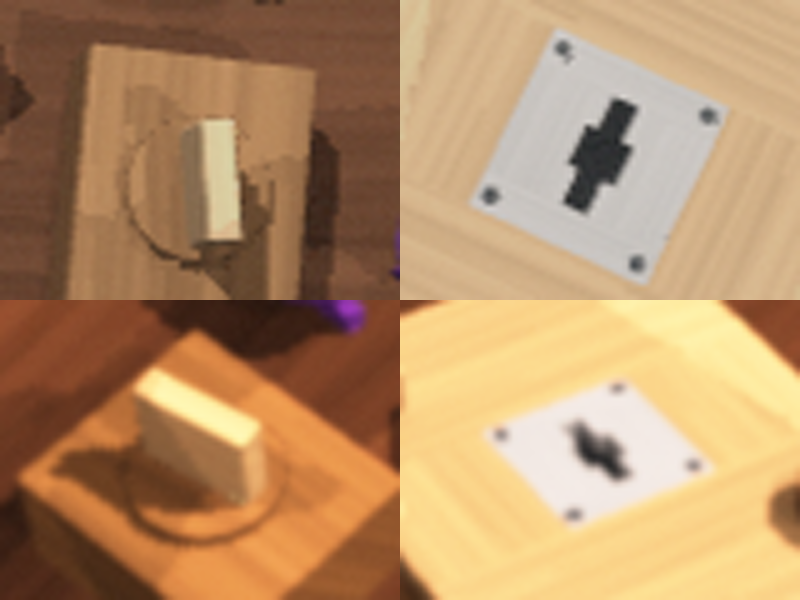

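The crop confirms the wooden wing key: its top face is at about top px (335,198)-(334,222). The slot is centred at about top px (157,245), with its long axis running up-right.

```bash
python3 - <<'E'
from h import *
a=cv2.imread("pics/top0.png");b=cv2.imread("pics/scene0.png")
def T(c,ox,oy): return [(ox+(x+.5)/5-.5,oy+(y+.5)/5-.5) for x,y in c]
def rep(n,P,e):
    d=e; print(n,np.round(P.mean(0),4),"yaw",round(np.degrees(np.arctan2(d[1],d[0]))%180,1),round(np.linalg.norm(d),4))
P=ray("top",T([(203,121),(235,119),(242,240),(212,243)],290,174),.087); rep("key top",P,(P[0]+P[1]-P[2]-P[3])/2)
P=ray("scene",T([(152,70),(263,125),(246,145),(136,82)],167,145+60),.087) if 0 else ray("scene",T([(155,69),(264,123),(246,147),(135,87)],167,205),.087); rep("key scene",P,(P[0]+P[3]-P[1]-P[2])/2)
P=ray("top",T([(557,28),(728,107),(647,285),(470,203)],117-80,214),.055); rep("plate top",P,P[0]-P[3])
P=ray("scene",T([(485,432),(628,377),(714,467),(570,528)],240-80,90-60),.055)
rep("plate scene",P+0,P[0]-P[1]); 
g=cv2.cvtColor(a,6); m=np.zeros_like(g); m[230:260,145:170]=(g[230:260,145:170]<90)*255
n,l,s,c=cv2.connectedComponentsWithStats(m); k=1+np.argmax(s[1:,4]); ys,xs=np.where(l==k); print(s[k])
w=ray("top",np.c_[xs,ys],.055)[:,:2]; e=np.linalg.eigh(np.cov(w.T))[1][:,1]; mid=(w.max(0)+w.min(0))/2
print("slot",w.mean(0),mid,np.degrees(np.arctan2(e[1],e[0]))%180)
# collar/dowel/nut
for nm,uv,z in(("nut",(144,186),.071),("offcut",(171,306),.077),("dowel",(336,147),.05),("hole",(330,212),.045)): print(nm,np.round(ray("top",[uv],z),3))
from scipy.spatial.transform import Rotation as R
s=sensors.sense(); print(R.from_quat(s["tool_rot"]).as_matrix().round(3))
E
```

```text
key top [ 0.5417 -0.1808  0.087 ] yaw 3.3 0.0431
key scene [ 0.5447 -0.1819  0.087 ] yaw 3.7 0.0437
plate top [0.4748 0.1338 0.055 ] yaw 156.4 0.0692
plate scene [0.4765 0.1322 0.055 ] yaw 65.8 0.0703
[150 234  14  22 145]
slot [0.47495889 0.13406682] [0.47506405 0.13420813] 156.04649050400855
nut [[0.579 0.158 0.071]]
offcut [[0.371 0.1   0.077]]
dowel [[ 0.665 -0.195  0.05 ]]
hole [[ 0.541 -0.184  0.045]]
[[ 0.9    0.437 -0.   ]
 [ 0.437 -0.9    0.002]
 [ 0.    -0.002 -1.   ]]
```

Call:
move_arm([
  {"dx": 0.675,"dy": 0.95,"dz": -0.15,"rz": 0.33},
  {"dx": 0.675,"dy": 0.95,"dz": -0.15,"rz": 0.33},
  {"dx": 0.675,"dy": 0.95,"dz": -0.15,"rz": 0.33},
  {"dx": 0.675,"dy": 0.95,"dz": -0.15,"rz": 0.33},
  {"dx": 0.675,"dy": 0.95,"dz": -0.15,"rz": 0.33},
  {"dx": 0.675,"dy": 0.95,"dz": -0.15,"rz": 0.33},
  {"dx": 0.675,"dy": 0.95,"dz": -0.15,"rz": 0.33},
  {"dx": 0.675,"dy": 0.95,"dz": -0.15,"rz": 0.33},
  {"dx": 0.675,"dy": 0.95,"dz": -0.15,"rz": 0.33},
  {"dx": 0.675,"dy": 0.95,"dz": -0.15,"rz": 0.33},
], claw=60)

```text
schema error: expected keys dx, dy, dz, rx, ry, rz
```

Call:
move_arm([
  {"dx": 0.675,"dy": 0.95,"dz": -0.15,"rz": 0.33},
  {"dx": 0.675,"dy": 0.95,"dz": -0.15,"rz": 0.33},
  {"dx": 0.675,"dy": 0.95,"dz": -0.15,"rz": 0.33},
  {"dx": 0.675,"dy": 0.95,"dz": -0.15,"rz": 0.33},
  {"dx": 0.675,"dy": 0.95,"dz": -0.15,"rz": 0.33},
  {"dx": 0.675,"dy": 0.95,"dz": -0.15,"rz": 0.33},
  {},
  {},
  {},
  {},
])

```text
schema error: expected keys dx, dy, dz, rx, ry, rz
```

```bash
cat > st.py <<'E'
from h import *
from scipy.spatial.transform import Rotation as R
def st():
    s=sensors.sense(); M=R.from_quat(s["tool_rot"]).as_matrix()
    print("t",s["t"],"tcp",np.round(s["tcp_pos"],4),"yaw",round(np.degrees(np.arctan2(M[1,0],M[0,0])),2),"z",M[:,2].round(4),"gap",round(s["finger_gap"],3),"gf",s["gripper_force"],"f",np.round(s["force"],2),"m",np.round(s["ft_torque"],2),"q6",round(s["q"][5],2))
if __name__=="__main__": st()
E
python3 st.py
```

```text
t 0.1 tcp [ 0.2727 -0.5616  0.2304] yaw 25.88 z [-5.0e-04  1.9e-03 -1.0e+00] gap 1.004 gf 0.0 f [-0.27  0.35 -0.19] m [ 0.04  0.04 -0.01] q6 -0.18
```

All six keys are required in every row.

Call:
move_arm([
  {"dx": 0.675,"dy": 0.95,"dz": -0.15,"rx": 0,"ry": 0,"rz": 0.33},
  {"dx": 0.675,"dy": 0.95,"dz": -0.15,"rx": 0,"ry": 0,"rz": 0.33},
  {"dx": 0.675,"dy": 0.95,"dz": -0.15,"rx": 0,"ry": 0,"rz": 0.33},
  {"dx": 0.675,"dy": 0.95,"dz": -0.15,"rx": 0,"ry": 0,"rz": 0.33},
  {"dx": 0.675,"dy": 0.95,"dz": -0.15,"rx": 0,"ry": 0,"rz": 0.33},
  {"dx": 0.675,"dy": 0.95,"dz": -0.15,"rx": 0,"ry": 0,"rz": 0.33},
  {"dx": 0.675,"dy": 0.95,"dz": -0.15,"rx": 0,"ry": 0,"rz": 0.33},
  {"dx": 0.675,"dy": 0.95,"dz": -0.15,"rx": 0,"ry": 0,"rz": 0.33},
  {"dx": 0.675,"dy": 0.95,"dz": -0.15,"rx": 0,"ry": 0,"rz": 0.33},
  {"dx": 0.675,"dy": 0.95,"dz": -0.15,"rx": 0,"ry": 0,"rz": 0.33},
], claw=60)

```text
t: 1.35
tcp_pos: [0.4419, -0.3237, 0.1933]
tool_rot: [0.46, 0.888, 0.0, -0.0]
force: [1.1, -1.0, -0.6]
finger_gap: 0.601
gripper_force: 0.0
```

Call:
move_arm([
  {"dx": 0.675,"dy": 0.95,"dz": -0.15,"rx": 0,"ry": 0,"rz": 0.33},
  {"dx": 0.675,"dy": 0.95,"dz": -0.15,"rx": 0,"ry": 0,"rz": 0.33},
  {"dx": 0.675,"dy": 0.95,"dz": -0.15,"rx": 0,"ry": 0,"rz": 0.33},
  {"dx": 0.675,"dy": 0.95,"dz": -0.15,"rx": 0,"ry": 0,"rz": 0.33},
  {"dx": 0.675,"dy": 0.95,"dz": -0.15,"rx": 0,"ry": 0,"rz": 0.33},
  {"dx": 0.675,"dy": 0.95,"dz": -0.15,"rx": 0,"ry": 0,"rz": 0.33},
  {"dx": 0,"dy": 0,"dz": 0,"rx": 0,"ry": 0,"rz": 0},
  {"dx": 0,"dy": 0,"dz": 0,"rx": 0,"ry": 0,"rz": 0},
  {"dx": 0,"dy": 0,"dz": 0,"rx": 0,"ry": 0,"rz": 0},
  {"dx": 0,"dy": 0,"dz": 0,"rx": 0,"ry": 0,"rz": 0},
])

```text
t: 2.6
tcp_pos: [0.5425, -0.183, 0.1714]
tool_rot: [-0.037, 0.999, -0.0, 0.0]
force: [-0.2, 0.0, -1.1]
finger_gap: 0.598
gripper_force: 0.0
```

```bash
python3 st.py
```

```text
t 2.6 tcp [ 0.5425 -0.183   0.1714] yaw -175.81 z [ 0.e+00 -1.e-04 -1.e+00] gap 0.598 gf 0.0 f [-0.24  0.04 -1.09] m [-0.02 -0.05 -0.02] q6 -2.16
```

Call:
move_arm([
  {"dx": 0.02,"dy": 0.07,"dz": -0.6,"rx": 0,"ry": 0,"rz": -0.02},
  {"dx": 0,"dy": 0,"dz": -0.7,"rx": 0,"ry": 0,"rz": 0},
  {"dx": 0,"dy": 0,"dz": -0.7,"rx": 0,"ry": 0,"rz": 0},
  {"dx": 0,"dy": 0,"dz": -0.7,"rx": 0,"ry": 0,"rz": 0},
  {"dx": 0,"dy": 0,"dz": -0.7,"rx": 0,"ry": 0,"rz": 0},
  {"dx": 0,"dy": 0,"dz": -0.6,"rx": 0,"ry": 0,"rz": 0},
  {"dx": 0,"dy": 0,"dz": -0.4,"rx": 0,"ry": 0,"rz": 0},
  {"dx": 0,"dy": 0,"dz": -0.15,"rx": 0,"ry": 0,"rz": 0},
  {"dx": 0,"dy": 0,"dz": 0,"rx": 0,"ry": 0,"rz": 0},
  {"dx": 0,"dy": 0,"dz": 0,"rx": 0,"ry": 0,"rz": 0},
])

```text
t: 3.85
tcp_pos: [0.5438, -0.1807, 0.0581]
tool_rot: [-0.032, 0.999, -0.0, 0.001]
force: [-1.0, 0.3, -0.5]
finger_gap: 0.596
gripper_force: 0.0
```

Call:
move_arm([
  {"dx": 0,"dy": 0,"dz": 0,"rx": 0,"ry": 0,"rz": 0},
  {"dx": 0,"dy": 0,"dz": 0,"rx": 0,"ry": 0,"rz": 0},
  {"dx": 0,"dy": 0,"dz": 0,"rx": 0,"ry": 0,"rz": 0},
  {"dx": 0,"dy": 0,"dz": 0,"rx": 0,"ry": 0,"rz": 0},
  {"dx": 0,"dy": 0,"dz": 0,"rx": 0,"ry": 0,"rz": 0},
  {"dx": 0,"dy": 0,"dz": 0,"rx": 0,"ry": 0,"rz": 0},
  {"dx": 0,"dy": 0,"dz": 0,"rx": 0,"ry": 0,"rz": 0},
  {"dx": 0,"dy": 0,"dz": 0,"rx": 0,"ry": 0,"rz": 0},
  {"dx": 0,"dy": 0,"dz": 0,"rx": 0,"ry": 0,"rz": 0},
  {"dx": 0,"dy": 0,"dz": 0,"rx": 0,"ry": 0,"rz": 0},
], claw=0, newtons=50)

```text
t: 5.1
tcp_pos: [0.5437, -0.1807, 0.058]
tool_rot: [-0.032, 0.999, -0.0, 0.0]
force: [-0.8, 0.3, 5.1]
finger_gap: 0.131
gripper_force: 49.5
```

```bash
python3 st.py
```

```text
t 5.1 tcp [ 0.5437 -0.1807  0.058 ] yaw -176.32 z [ 7.e-04 -4.e-04 -1.e+00] gap 0.131 gf 49.543869495391846 f [-0.79  0.26  5.09] m [0.06 0.06 0.02] q6 -2.15
```

Call:
move_arm([
  {"dx": 0,"dy": 0,"dz": 0.2,"rx": 0,"ry": 0,"rz": 0},
  {"dx": 0,"dy": 0,"dz": 0.4,"rx": 0,"ry": 0,"rz": 0},
  {"dx": 0,"dy": 0,"dz": 0.5,"rx": 0,"ry": 0,"rz": 0},
  {"dx": 0,"dy": 0,"dz": 0.6,"rx": 0,"ry": 0,"rz": 0},
  {"dx": 0,"dy": 0,"dz": 0.6,"rx": 0,"ry": 0,"rz": 0},
  {"dx": 0,"dy": 0,"dz": 0.6,"rx": 0,"ry": 0,"rz": 0},
  {"dx": 0,"dy": 0,"dz": 0.6,"rx": 0,"ry": 0,"rz": 0},
  {"dx": 0,"dy": 0,"dz": 0.5,"rx": 0,"ry": 0,"rz": 0},
  {"dx": 0,"dy": 0,"dz": 0.3,"rx": 0,"ry": 0,"rz": 0},
  {"dx": 0,"dy": 0,"dz": 0.1,"rx": 0,"ry": 0,"rz": 0},
])

```text
t: 6.35
tcp_pos: [0.5435, -0.1806, 0.1681]
tool_rot: [-0.032, 0.999, -0.0, 0.0]
force: [-0.5, 0.5, -1.6]
finger_gap: 0.132
gripper_force: 48.7
```

Call:
move_arm([
  {"dx": -0.1,"dy": 0.4,"dz": 0,"rx": 0,"ry": 0,"rz": -0.05},
  {"dx": -0.15,"dy": 0.6,"dz": 0,"rx": 0,"ry": 0,"rz": -0.06},
  {"dx": -0.17,"dy": 0.8,"dz": 0,"rx": 0,"ry": 0,"rz": -0.06},
  {"dx": -0.17,"dy": 0.8,"dz": 0,"rx": 0,"ry": 0,"rz": -0.06},
  {"dx": -0.17,"dy": 0.8,"dz": 0,"rx": 0,"ry": 0,"rz": -0.06},
  {"dx": -0.17,"dy": 0.8,"dz": 0,"rx": 0,"ry": 0,"rz": -0.06},
  {"dx": -0.17,"dy": 0.8,"dz": 0,"rx": 0,"ry": 0,"rz": -0.06},
  {"dx": -0.17,"dy": 0.8,"dz": 0,"rx": 0,"ry": 0,"rz": -0.06},
  {"dx": -0.17,"dy": 0.8,"dz": 0,"rx": 0,"ry": 0,"rz": -0.06},
  {"dx": -0.17,"dy": 0.8,"dz": 0,"rx": 0,"ry": 0,"rz": -0.06},
])

```text
t: 7.6
tcp_pos: [0.5026, 0.0052, 0.1671]
tool_rot: [0.123, 0.992, 0.0, -0.001]
force: [0.2, 0.0, -1.2]
finger_gap: 0.131
gripper_force: 48.7
```

Call:
move_arm([
  {"dx": -0.17,"dy": 0.8,"dz": 0,"rx": 0,"ry": 0,"rz": -0.06},
  {"dx": -0.17,"dy": 0.8,"dz": 0,"rx": 0,"ry": 0,"rz": -0.06},
  {"dx": -0.17,"dy": 0.8,"dz": 0,"rx": 0,"ry": 0,"rz": -0.06},
  {"dx": -0.17,"dy": 0.8,"dz": 0,"rx": 0,"ry": 0,"rz": -0.06},
  {"dx": -0.17,"dy": 0.8,"dz": 0,"rx": 0,"ry": 0,"rz": -0.06},
  {"dx": -0.1,"dy": 0.6,"dz": 0,"rx": 0,"ry": 0,"rz": -0.03},
  {"dx": -0.1,"dy": 0.4,"dz": 0,"rx": 0,"ry": 0,"rz": 0},
  {"dx": 0,"dy": 0.15,"dz": 0,"rx": 0,"ry": 0,"rz": 0},
  {"dx": 0,"dy": 0,"dz": 0,"rx": 0,"ry": 0,"rz": 0},
  {"dx": 0,"dy": 0,"dz": 0,"rx": 0,"ry": 0,"rz": 0},
])

```text
t: 8.85
tcp_pos: [0.4771, 0.1328, 0.1676]
tool_rot: [0.207, 0.978, -0.0, 0.0]
force: [-0.5, 0.3, -1.7]
finger_gap: 0.133
gripper_force: 48.7
```

```bash
python3 - <<'E'
from st import *
st()
a=cams.snapshot("top")[...,::-1];b=cams.snapshot("scene")[...,::-1]
cv2.imwrite("pics/top1.png",a);cv2.imwrite("pics/scene1.png",b)
cv2.imwrite("pics/crop2.png",np.hstack([cv2.resize(a[190:290,110:210],(400,400),interpolation=2),cv2.resize(b[50:150,230:330],(400,400),interpolation=2)]))
E
```

```text
t 8.85 tcp [0.4771 0.1328 0.1676] yaw 156.06 z [ 2.e-04 -2.e-04 -1.e+00] gap 0.133 gf 48.74330699443817 f [-0.5   0.26 -1.72] m [0.05 0.04 0.01] q6 -1.11
```

View pics/crop2.png

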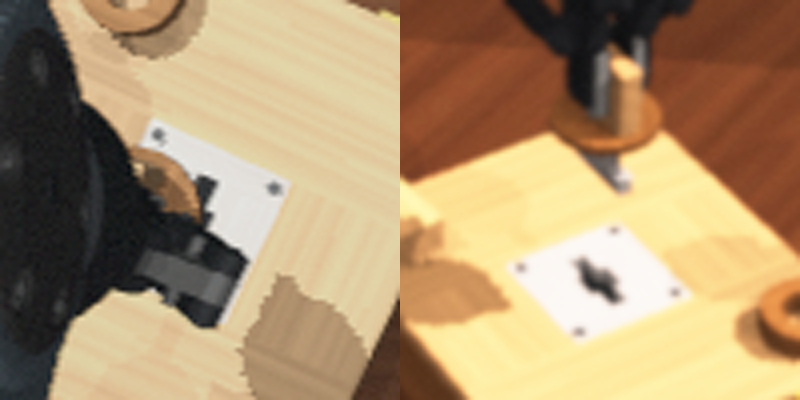

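The crop shows the key held upright above the plate, with the collar centred near scene px (282,79), the crossbar end at (285,97) and the slot at (280,120). Next I'll measure the collar against the slot in the same view.

```bash
python3 - <<'E'
from h import *
b=cv2.imread("pics/scene1.png"); h=cv2.cvtColor(b,cv2.COLOR_BGR2HSV)
for (x,y) in [(280,86),(270,79),(292,81),(286,75),(265,70),(300,86),(282,68)]: print((x,y),h[y,x])
for z,uv in((.1576,[(267.2,78.5),(295.8,79.2)]),(.1546,[(282.5,88.2)]),(.1246,[(285,98)])): print(ray("scene",uv,z).round(4))
P=ray("scene",[(230+(x-400)/4-.4,50+y/4-.4) for x,y in((511,267),(614,227),(693,291),(580,340))],.055);print("plate",P.mean(0))
E
```

```text
(280, 86) [ 12 177 199]
(270, 79) [ 13 177 127]
(292, 81) [ 13 177 197]
(286, 75) [ 14 145 194]
(265, 70) [ 10 178 139]
(300, 86) [ 13 156 196]
(282, 68) [ 12  77 120]
[[0.4548 0.1185 0.1576]
 [0.5008 0.1481 0.1576]]
[[0.4936 0.1131 0.1546]]
[[0.4935 0.1233 0.1246]]
plate [0.47673442 0.13180017 0.055     ]
```

Call:
move_arm([
  {"dx": -0.04,"dy": -0.03,"dz": -0.3,"rx": 0,"ry": 0,"rz": 0},
  {"dx": 0,"dy": 0,"dz": -0.4,"rx": 0,"ry": 0,"rz": 0},
  {"dx": 0,"dy": 0,"dz": -0.4,"rx": 0,"ry": 0,"rz": 0},
  {"dx": 0,"dy": 0,"dz": -0.4,"rx": 0,"ry": 0,"rz": 0},
  {"dx": 0,"dy": 0,"dz": -0.4,"rx": 0,"ry": 0,"rz": 0},
  {"dx": 0,"dy": 0,"dz": -0.35,"rx": 0,"ry": 0,"rz": 0},
  {"dx": 0,"dy": 0,"dz": -0.25,"rx": 0,"ry": 0,"rz": 0},
  {"dx": 0,"dy": 0,"dz": -0.12,"rx": 0,"ry": 0,"rz": 0},
  {"dx": 0,"dy": 0,"dz": 0,"rx": 0,"ry": 0,"rz": 0},
  {"dx": 0,"dy": 0,"dz": 0,"rx": 0,"ry": 0,"rz": 0},
])

```text
t: 10.2
tcp_pos: [0.4761, 0.1325, 0.1023]
tool_rot: [0.207, 0.978, 0.0, 0.0]
force: [-0.3, -0.4, -1.0]
finger_gap: 0.137
gripper_force: 48.7
```

```bash
python3 - <<'E'
from st import *
st()
b=cams.snapshot("scene")[...,::-1];a=cams.snapshot("top")[...,::-1]
cv2.imwrite("pics/scene2.png",b);cv2.imwrite("pics/top2.png",a)
cv2.imwrite("pics/crop3.png",np.hstack([cv2.resize(b[90:150,250:310],(400,400),interpolation=2),cv2.resize(a[215:275,127:187],(400,400),interpolation=2)]))
E
```

```text
t 10.2 tcp [0.4761 0.1325 0.1023] yaw 156.09 z [ 7.e-04  0.e+00 -1.e+00] gap 0.137 gf 48.743736147880554 f [-0.3  -0.45 -1.05] m [-0.   -0.04 -0.01] q6 -1.11
```

View pics/crop3.png

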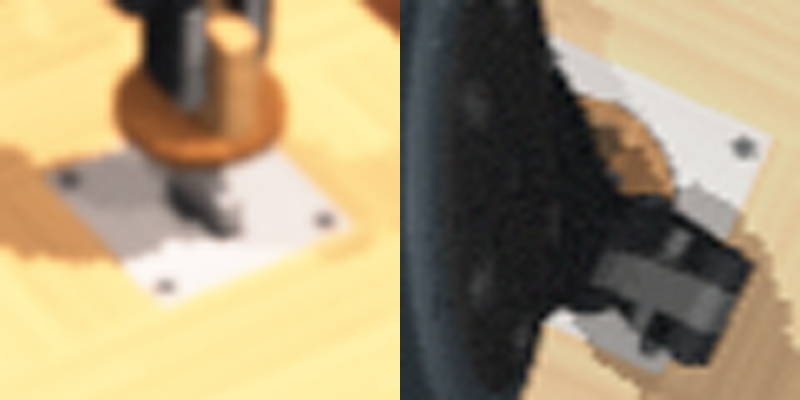

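The close view shows the key upright over the slot, with its crossbar end at scene px (285,124) and the collar spanning u 267–293 at v 106.

```bash
python3 - <<'E'
from h import *
k=400/60; c=lambda x,y:(250+(x+.5)/k-.5,90+(y+.5)/k-.5)
P=ray("scene",[c(113,103),c(287,103)],.0923); m=P.mean(0); f=ray("scene",[c(199,168)],.0893)[0]
print(P.round(4),m.round(4),(f-.027*np.array([.589,-.808,0])).round(4))
b=cv2.imread("pics/scene2.png"); h=cv2.cvtColor(b,cv2.COLOR_BGR2HSV)
E
```

```text
[[0.4539 0.1178 0.0923]
 [0.4967 0.1479 0.0923]] [0.4753 0.1329 0.0923] [0.4741 0.1323 0.0893]
```

Call:
move_arm([
  {"dx": 0,"dy": 0,"dz": -0.04,"rx": 0,"ry": 0,"rz": 0},
  {"dx": 0,"dy": 0,"dz": -0.04,"rx": 0,"ry": 0,"rz": 0},
  {"dx": 0,"dy": 0,"dz": -0.04,"rx": 0,"ry": 0,"rz": 0},
  {"dx": 0,"dy": 0,"dz": -0.04,"rx": 0,"ry": 0,"rz": 0},
  {"dx": 0,"dy": 0,"dz": -0.04,"rx": 0,"ry": 0,"rz": 0},
  {"dx": 0,"dy": 0,"dz": -0.03,"rx": 0,"ry": 0,"rz": 0},
  {"dx": 0,"dy": 0,"dz": -0.02,"rx": 0,"ry": 0,"rz": 0},
  {"dx": 0,"dy": 0,"dz": 0,"rx": 0,"ry": 0,"rz": 0},
  {"dx": 0,"dy": 0,"dz": 0,"rx": 0,"ry": 0,"rz": 0},
  {"dx": 0,"dy": 0,"dz": 0,"rx": 0,"ry": 0,"rz": 0},
])

```text
t: 11.55
tcp_pos: [0.4759, 0.1325, 0.0959]
tool_rot: [0.207, 0.978, 0.0, 0.0]
force: [-0.1, -0.2, -1.2]
finger_gap: 0.133
gripper_force: 48.7
```

```bash
python3 st.py
```

```text
t 11.55 tcp [0.4759 0.1325 0.0959] yaw 156.09 z [ 1.e-04 -0.e+00 -1.e+00] gap 0.133 gf 48.74280273914337 f [-0.08 -0.23 -1.21] m [ 0.02 -0.05 -0.  ] q6 -1.11
```

Call:
move_arm([
  {"dx": 0,"dy": 0,"dz": -0.04,"rx": 0,"ry": 0,"rz": 0},
  {"dx": 0,"dy": 0,"dz": -0.04,"rx": 0,"ry": 0,"rz": 0},
  {"dx": 0,"dy": 0,"dz": -0.04,"rx": 0,"ry": 0,"rz": 0},
  {"dx": 0,"dy": 0,"dz": -0.02,"rx": 0,"ry": 0,"rz": 0},
  {"dx": 0,"dy": 0,"dz": -0.02,"rx": 0,"ry": 0,"rz": 0},
  {"dx": 0,"dy": 0,"dz": 0,"rx": 0,"ry": 0,"rz": 0},
  {"dx": 0,"dy": 0,"dz": 0,"rx": 0,"ry": 0,"rz": 0},
  {"dx": 0,"dy": 0,"dz": 0,"rx": 0,"ry": 0,"rz": 0},
  {"dx": 0,"dy": 0,"dz": 0,"rx": 0,"ry": 0,"rz": 0},
  {"dx": 0,"dy": 0,"dz": 0,"rx": 0,"ry": 0,"rz": 0},
])

```text
t: 12.8
tcp_pos: [0.4759, 0.1325, 0.0918]
tool_rot: [0.207, 0.978, 0.0, 0.0]
force: [-0.5, -0.6, -1.7]
finger_gap: 0.13
gripper_force: 48.7
```

```bash
python3 st.py
```

```text
t 12.8 tcp [0.4759 0.1325 0.0918] yaw 156.09 z [ 1.e-04  0.e+00 -1.e+00] gap 0.13 gf 48.7423574924469 f [-0.54 -0.57 -1.68] m [ 0.01 -0.02 -0.  ] q6 -1.11
```

Call:
move_arm([
  {"dx": 0,"dy": 0,"dz": -0.06,"rx": 0,"ry": 0,"rz": 0},
  {"dx": 0,"dy": 0,"dz": -0.06,"rx": 0,"ry": 0,"rz": 0},
  {"dx": 0,"dy": 0,"dz": -0.06,"rx": 0,"ry": 0,"rz": 0},
  {"dx": 0,"dy": 0,"dz": -0.06,"rx": 0,"ry": 0,"rz": 0},
  {"dx": 0,"dy": 0,"dz": -0.06,"rx": 0,"ry": 0,"rz": 0},
  {"dx": 0,"dy": 0,"dz": 0,"rx": 0,"ry": 0,"rz": 0},
  {"dx": 0,"dy": 0,"dz": 0,"rx": 0,"ry": 0,"rz": 0},
  {"dx": 0,"dy": 0,"dz": 0,"rx": 0,"ry": 0,"rz": 0},
  {"dx": 0,"dy": 0,"dz": 0,"rx": 0,"ry": 0,"rz": 0},
  {"dx": 0,"dy": 0,"dz": 0,"rx": 0,"ry": 0,"rz": 0},
])

```text
t: 14.05
tcp_pos: [0.4759, 0.1325, 0.0843]
tool_rot: [0.207, 0.978, 0.0, 0.0]
force: [-0.2, 0.3, -1.0]
finger_gap: 0.133
gripper_force: 48.7
```

```bash
python3 st.py
```

```text
t 14.05 tcp [0.4759 0.1325 0.0843] yaw 156.09 z [ 1.e-04  0.e+00 -1.e+00] gap 0.133 gf 48.74330699443817 f [-0.17  0.33 -1.  ] m [-0.01 -0.02  0.01] q6 -1.11
```

Shank is in with no contact. I'll keep going down to just short of the track, then creep.

Call:
move_arm([
  {"dx": 0,"dy": 0,"dz": -0.06,"rx": 0,"ry": 0,"rz": 0},
  {"dx": 0,"dy": 0,"dz": -0.06,"rx": 0,"ry": 0,"rz": 0},
  {"dx": 0,"dy": 0,"dz": -0.06,"rx": 0,"ry": 0,"rz": 0},
  {"dx": 0,"dy": 0,"dz": -0.06,"rx": 0,"ry": 0,"rz": 0},
  {"dx": 0,"dy": 0,"dz": -0.04,"rx": 0,"ry": 0,"rz": 0},
  {"dx": 0,"dy": 0,"dz": -0.04,"rx": 0,"ry": 0,"rz": 0},
  {"dx": 0,"dy": 0,"dz": 0,"rx": 0,"ry": 0,"rz": 0},
  {"dx": 0,"dy": 0,"dz": 0,"rx": 0,"ry": 0,"rz": 0},
  {"dx": 0,"dy": 0,"dz": 0,"rx": 0,"ry": 0,"rz": 0},
  {"dx": 0,"dy": 0,"dz": 0,"rx": 0,"ry": 0,"rz": 0},
])

```text
t: 15.3
tcp_pos: [0.4759, 0.1325, 0.0764]
tool_rot: [0.207, 0.978, 0.0, 0.0]
force: [-0.6, 0.4, -2.3]
finger_gap: 0.134
gripper_force: 48.7
```

Call:
move_arm([
  {"dx": 0,"dy": 0,"dz": -0.02,"rx": 0,"ry": 0,"rz": 0},
  {"dx": 0,"dy": 0,"dz": -0.02,"rx": 0,"ry": 0,"rz": 0},
  {"dx": 0,"dy": 0,"dz": -0.02,"rx": 0,"ry": 0,"rz": 0},
  {"dx": 0,"dy": 0,"dz": 0,"rx": 0,"ry": 0,"rz": 0},
  {"dx": 0,"dy": 0,"dz": 0,"rx": 0,"ry": 0,"rz": 0},
  {"dx": 0,"dy": 0,"dz": 0,"rx": 0,"ry": 0,"rz": 0},
  {"dx": 0,"dy": 0,"dz": 0,"rx": 0,"ry": 0,"rz": 0},
  {"dx": 0,"dy": 0,"dz": 0,"rx": 0,"ry": 0,"rz": 0},
  {"dx": 0,"dy": 0,"dz": 0,"rx": 0,"ry": 0,"rz": 0},
  {"dx": 0,"dy": 0,"dz": 0,"rx": 0,"ry": 0,"rz": 0},
])

```text
t: 16.55
tcp_pos: [0.4759, 0.1325, 0.0749]
tool_rot: [0.207, 0.978, 0.0, 0.0]
force: [-1.5, 0.3, 4.2]
finger_gap: 0.132
gripper_force: 49.6
```

```bash
python3 st.py
```

```text
t 16.55 tcp [0.4759 0.1325 0.0749] yaw 156.09 z [ 1.e-04 -0.e+00 -1.e+00] gap 0.132 gf 49.55055356025696 f [-1.49  0.33  4.18] m [-0.03  0.15 -0.02] q6 -1.11
```

Call:
move_arm([
  {"dx": 0,"dy": 0,"dz": 0,"rx": 0,"ry": 0,"rz": -0.2},
  {"dx": 0,"dy": 0,"dz": 0,"rx": 0,"ry": 0,"rz": -0.2},
  {"dx": 0,"dy": 0,"dz": 0,"rx": 0,"ry": 0,"rz": -0.2},
  {"dx": 0,"dy": 0,"dz": 0,"rx": 0,"ry": 0,"rz": -0.2},
  {"dx": 0,"dy": 0,"dz": 0,"rx": 0,"ry": 0,"rz": -0.2},
  {"dx": 0,"dy": 0,"dz": 0,"rx": 0,"ry": 0,"rz": -0.2},
  {"dx": 0,"dy": 0,"dz": 0,"rx": 0,"ry": 0,"rz": -0.1},
  {"dx": 0,"dy": 0,"dz": 0,"rx": 0,"ry": 0,"rz": 0},
  {"dx": 0,"dy": 0,"dz": 0,"rx": 0,"ry": 0,"rz": 0},
  {"dx": 0,"dy": 0,"dz": 0,"rx": 0,"ry": 0,"rz": 0},
])

```text
t: 17.8
tcp_pos: [0.4763, 0.1326, 0.0749]
tool_rot: [0.522, 0.853, 0.0, 0.0]
force: [0.2, 1.4, 2.6]
finger_gap: 0.128
gripper_force: 49.5
```

```bash
python3 st.py
```

```text
t 17.8 tcp [0.4763 0.1326 0.0749] yaw 117.1 z [ 1.e-03  2.e-04 -1.e+00] gap 0.128 gf 49.45680499076843 f [0.18 1.41 2.65] m [ 0.23 -0.12 -0.02] q6 -0.43
```

Call:
move_arm([
  {"dx": 0,"dy": 0,"dz": -0.01,"rx": 0,"ry": 0,"rz": -0.05},
  {"dx": 0,"dy": 0,"dz": 0,"rx": 0,"ry": 0,"rz": -0.05},
  {"dx": 0,"dy": 0,"dz": 0,"rx": 0,"ry": 0,"rz": -0.05},
  {"dx": 0,"dy": 0,"dz": 0,"rx": 0,"ry": 0,"rz": 0},
  {"dx": 0,"dy": 0,"dz": 0,"rx": 0,"ry": 0,"rz": 0},
  {"dx": 0,"dy": 0,"dz": 0,"rx": 0,"ry": 0,"rz": 0},
  {"dx": 0,"dy": 0,"dz": 0,"rx": 0,"ry": 0,"rz": 0},
  {"dx": 0,"dy": 0,"dz": 0,"rx": 0,"ry": 0,"rz": 0},
  {"dx": 0,"dy": 0,"dz": 0,"rx": 0,"ry": 0,"rz": 0},
  {"dx": 0,"dy": 0,"dz": 0,"rx": 0,"ry": 0,"rz": 0},
])

```text
t: 19.05
tcp_pos: [0.4762, 0.1326, 0.0748]
tool_rot: [0.555, 0.832, 0.0, 0.0]
force: [-0.8, 1.6, 5.4]
finger_gap: 0.13
gripper_force: 49.7
```

```bash
python3 st.py
```

```text
t 19.05 tcp [0.4762 0.1326 0.0748] yaw 112.55 z [ 8.e-04  2.e-04 -1.e+00] gap 0.13 gf 49.74084198474884 f [-0.83  1.61  5.42] m [ 0.35 -0.03  0.06] q6 -0.35
```

Call:
move_arm([
  {"dx": 0,"dy": 0,"dz": 0,"rx": 0,"ry": 0,"rz": -0.05},
  {"dx": 0,"dy": 0,"dz": 0,"rx": 0,"ry": 0,"rz": -0.05},
  {"dx": 0,"dy": 0,"dz": 0,"rx": 0,"ry": 0,"rz": -0.05},
  {"dx": 0,"dy": 0,"dz": 0,"rx": 0,"ry": 0,"rz": 0},
  {"dx": 0,"dy": 0,"dz": 0,"rx": 0,"ry": 0,"rz": 0},
  {"dx": 0,"dy": 0,"dz": 0,"rx": 0,"ry": 0,"rz": 0},
  {"dx": 0,"dy": 0,"dz": 0,"rx": 0,"ry": 0,"rz": 0},
  {"dx": 0,"dy": 0,"dz": 0,"rx": 0,"ry": 0,"rz": 0},
  {"dx": 0,"dy": 0,"dz": 0,"rx": 0,"ry": 0,"rz": 0},
  {"dx": 0,"dy": 0,"dz": 0,"rx": 0,"ry": 0,"rz": 0},
])

```text
t: 20.3
tcp_pos: [0.476, 0.1325, 0.0746]
tool_rot: [0.587, 0.809, 0.0, 0.0]
force: [0.3, 1.5, 4.0]
finger_gap: 0.137
gripper_force: 49.6
```

```bash
python3 st.py
```

```text
t 20.3 tcp [0.476  0.1325 0.0746] yaw 108.09 z [ 3.e-04  0.e+00 -1.e+00] gap 0.137 gf 49.57921385765076 f [0.27 1.45 3.99] m [ 0.32 -0.25  0.07] q6 -0.27
```

Call:
move_arm([
  {"dx": 0,"dy": 0,"dz": -0.005,"rx": 0,"ry": 0,"rz": -0.03},
  {"dx": 0,"dy": 0,"dz": 0,"rx": 0,"ry": 0,"rz": -0.03},
  {"dx": 0,"dy": 0,"dz": 0,"rx": 0,"ry": 0,"rz": -0.03},
  {"dx": 0,"dy": 0,"dz": 0,"rx": 0,"ry": 0,"rz": -0.03},
  {"dx": 0,"dy": 0,"dz": 0,"rx": 0,"ry": 0,"rz": 0},
  {"dx": 0,"dy": 0,"dz": 0,"rx": 0,"ry": 0,"rz": 0},
  {"dx": 0,"dy": 0,"dz": 0,"rx": 0,"ry": 0,"rz": 0},
  {"dx": 0,"dy": 0,"dz": 0,"rx": 0,"ry": 0,"rz": 0},
  {"dx": 0,"dy": 0,"dz": 0,"rx": 0,"ry": 0,"rz": 0},
  {"dx": 0,"dy": 0,"dz": 0,"rx": 0,"ry": 0,"rz": 0},
])

```text
t: 21.55
tcp_pos: [0.4759, 0.1325, 0.0745]
tool_rot: [0.612, 0.791, -0.0, -0.0]
force: [-0.5, 0.2, -0.4]
finger_gap: 0.13
gripper_force: 48.8
```

```bash
python3 st.py
```

```text
t 21.55 tcp [0.4759 0.1325 0.0745] yaw 104.49 z [-0. -0. -1.] gap 0.13 gf 48.76169264316559 f [-0.5   0.18 -0.37] m [ 0.03  0.03 -0.05] q6 -0.21
```

The pressure is gone at about 52° of turn, so the pocket seems to be here. I'll turn a touch more and test downward.

Call:
move_arm([
  {"dx": 0,"dy": 0,"dz": 0,"rx": 0,"ry": 0,"rz": -0.03},
  {"dx": 0,"dy": 0,"dz": 0,"rx": 0,"ry": 0,"rz": -0.03},
  {"dx": 0,"dy": 0,"dz": 0,"rx": 0,"ry": 0,"rz": 0},
  {"dx": 0,"dy": 0,"dz": -0.02,"rx": 0,"ry": 0,"rz": 0},
  {"dx": 0,"dy": 0,"dz": -0.02,"rx": 0,"ry": 0,"rz": 0},
  {"dx": 0,"dy": 0,"dz": 0,"rx": 0,"ry": 0,"rz": 0},
  {"dx": 0,"dy": 0,"dz": 0,"rx": 0,"ry": 0,"rz": 0},
  {"dx": 0,"dy": 0,"dz": 0,"rx": 0,"ry": 0,"rz": 0},
  {"dx": 0,"dy": 0,"dz": 0,"rx": 0,"ry": 0,"rz": 0},
  {"dx": 0,"dy": 0,"dz": 0,"rx": 0,"ry": 0,"rz": 0},
])

```text
t: 22.8
tcp_pos: [0.4757, 0.1325, 0.0734]
tool_rot: [0.625, 0.781, -0.0, -0.0]
force: [-1.3, -0.4, -2.3]
finger_gap: 0.133
gripper_force: 48.7
```

```bash
python3 st.py
```

```text
t 22.8 tcp [0.4757 0.1325 0.0734] yaw 102.69 z [-5.e-04 -1.e-04 -1.e+00] gap 0.133 gf 48.72179925441742 f [-1.33 -0.39 -2.33] m [-0.12  0.25  0.04] q6 -0.18
```

Call:
move_arm([
  {"dx": 0,"dy": 0,"dz": -0.03,"rx": 0,"ry": 0,"rz": 0},
  {"dx": 0,"dy": 0,"dz": -0.03,"rx": 0,"ry": 0,"rz": 0},
  {"dx": 0,"dy": 0,"dz": -0.03,"rx": 0,"ry": 0,"rz": 0},
  {"dx": 0,"dy": 0,"dz": -0.03,"rx": 0,"ry": 0,"rz": 0},
  {"dx": 0,"dy": 0,"dz": -0.03,"rx": 0,"ry": 0,"rz": 0},
  {"dx": 0,"dy": 0,"dz": -0.03,"rx": 0,"ry": 0,"rz": 0},
  {"dx": 0,"dy": 0,"dz": 0,"rx": 0,"ry": 0,"rz": 0},
  {"dx": 0,"dy": 0,"dz": 0,"rx": 0,"ry": 0,"rz": 0},
  {"dx": 0,"dy": 0,"dz": 0,"rx": 0,"ry": 0,"rz": 0},
  {"dx": 0,"dy": 0,"dz": 0,"rx": 0,"ry": 0,"rz": 0},
])

```text
t: 24.05
tcp_pos: [0.4757, 0.1325, 0.0688]
tool_rot: [0.625, 0.781, -0.0, -0.0]
force: [-1.7, -1.0, -2.2]
finger_gap: 0.136
gripper_force: 48.7
```

```bash
python3 st.py
```

```text
t 24.05 tcp [0.4757 0.1325 0.0688] yaw 102.69 z [-4.e-04 -0.e+00 -1.e+00] gap 0.136 gf 48.71912956237793 f [-1.75 -0.98 -2.17] m [-0.13  0.4   0.08] q6 -0.18
```

Call:
move_arm([
  {"dx": 0,"dy": 0,"dz": -0.012,"rx": 0,"ry": 0,"rz": 0},
  {"dx": 0,"dy": 0,"dz": -0.012,"rx": 0,"ry": 0,"rz": 0},
  {"dx": 0,"dy": 0,"dz": -0.012,"rx": 0,"ry": 0,"rz": 0},
  {"dx": 0,"dy": 0,"dz": 0,"rx": 0,"ry": 0,"rz": 0},
  {"dx": 0,"dy": 0,"dz": 0,"rx": 0,"ry": 0,"rz": 0},
  {"dx": 0,"dy": 0,"dz": 0,"rx": 0,"ry": 0,"rz": 0},
  {"dx": 0,"dy": 0,"dz": 0,"rx": 0,"ry": 0,"rz": 0},
  {"dx": 0,"dy": 0,"dz": 0,"rx": 0,"ry": 0,"rz": 0},
  {"dx": 0,"dy": 0,"dz": 0,"rx": 0,"ry": 0,"rz": 0},
  {"dx": 0,"dy": 0,"dz": 0,"rx": 0,"ry": 0,"rz": 0},
])

```text
t: 25.3
tcp_pos: [0.4758, 0.1325, 0.068]
tool_rot: [0.625, 0.781, -0.0, -0.0]
force: [-3.0, -2.0, 0.5]
finger_gap: 0.128
gripper_force: 49.2
```

```bash
python3 st.py
```

```text
t 25.3 tcp [0.4758 0.1325 0.068 ] yaw 102.69 z [-2.e-04 -0.e+00 -1.e+00] gap 0.128 gf 49.164143800735474 f [-3.04 -2.01  0.53] m [-0.19  0.69  0.06] q6 -0.18
```

Contact at the expected depth, so the collar is flush. I'll open the gripper and withdraw upward.

Call:
move_arm([
  {"dx": 0,"dy": 0,"dz": 0,"rx": 0,"ry": 0,"rz": 0},
  {"dx": 0,"dy": 0,"dz": 0,"rx": 0,"ry": 0,"rz": 0},
  {"dx": 0,"dy": 0,"dz": 0,"rx": 0,"ry": 0,"rz": 0},
  {"dx": 0,"dy": 0,"dz": 0,"rx": 0,"ry": 0,"rz": 0},
  {"dx": 0,"dy": 0,"dz": 0,"rx": 0,"ry": 0,"rz": 0},
  {"dx": 0,"dy": 0,"dz": 0,"rx": 0,"ry": 0,"rz": 0},
  {"dx": 0,"dy": 0,"dz": 0,"rx": 0,"ry": 0,"rz": 0},
  {"dx": 0,"dy": 0,"dz": 0,"rx": 0,"ry": 0,"rz": 0},
  {"dx": 0,"dy": 0,"dz": 0,"rx": 0,"ry": 0,"rz": 0},
  {"dx": 0,"dy": 0,"dz": 0,"rx": 0,"ry": 0,"rz": 0},
], claw=50)

```text
t: 26.55
tcp_pos: [0.4759, 0.1325, 0.068]
tool_rot: [0.625, 0.781, 0.0, 0.0]
force: [-0.7, 0.2, 1.4]
finger_gap: 0.499
gripper_force: 0.0
```

Call:
move_arm([
  {"dx": 0,"dy": 0,"dz": 0.2,"rx": 0,"ry": 0,"rz": 0},
  {"dx": 0,"dy": 0,"dz": 0.4,"rx": 0,"ry": 0,"rz": 0},
  {"dx": 0,"dy": 0,"dz": 0.6,"rx": 0,"ry": 0,"rz": 0},
  {"dx": 0,"dy": 0,"dz": 0.8,"rx": 0,"ry": 0,"rz": 0},
  {"dx": 0,"dy": 0,"dz": 0.8,"rx": 0,"ry": 0,"rz": 0},
  {"dx": 0,"dy": 0,"dz": 0.8,"rx": 0,"ry": 0,"rz": 0},
  {"dx": 0,"dy": -0.8,"dz": 0.4,"rx": 0,"ry": 0,"rz": 0},
  {"dx": 0,"dy": -0.9,"dz": 0.2,"rx": 0,"ry": 0,"rz": 0},
  {"dx": 0,"dy": -0.9,"dz": 0,"rx": 0,"ry": 0,"rz": 0},
  {"dx": 0,"dy": -0.9,"dz": 0,"rx": 0,"ry": 0,"rz": 0},
])

```text
t: 27.8
tcp_pos: [0.476, 0.0443, 0.1744]
tool_rot: [0.625, 0.781, 0.0, 0.001]
force: [-0.3, -0.3, -0.3]
finger_gap: 0.499
gripper_force: 0.0
```

Call:
move_arm([
  {"dx": 0,"dy": -0.9,"dz": 0,"rx": 0,"ry": 0,"rz": 0},
  {"dx": 0,"dy": -0.9,"dz": 0,"rx": 0,"ry": 0,"rz": 0},
  {"dx": 0,"dy": -0.9,"dz": 0,"rx": 0,"ry": 0,"rz": 0},
  {"dx": 0,"dy": -0.5,"dz": 0,"rx": 0,"ry": 0,"rz": 0},
  {"dx": 0,"dy": 0,"dz": 0,"rx": 0,"ry": 0,"rz": 0},
  {"dx": 0,"dy": 0,"dz": 0,"rx": 0,"ry": 0,"rz": 0},
  {"dx": 0,"dy": 0,"dz": 0,"rx": 0,"ry": 0,"rz": 0},
  {"dx": 0,"dy": 0,"dz": 0,"rx": 0,"ry": 0,"rz": 0},
  {"dx": 0,"dy": 0,"dz": 0,"rx": 0,"ry": 0,"rz": 0},
  {"dx": 0,"dy": 0,"dz": 0,"rx": 0,"ry": 0,"rz": 0},
])

```text
t: 29.05
tcp_pos: [0.4759, -0.0349, 0.173]
tool_rot: [0.625, 0.781, -0.0, -0.0]
force: [-0.2, 0.5, 0.6]
finger_gap: 0.499
gripper_force: 0.0
```

```bash
python3 - <<'E'
from st import *
st()
b=cams.snapshot("scene")[...,::-1];a=cams.snapshot("top")[...,::-1]
cv2.imwrite("pics/crop4.png",np.hstack([cv2.resize(b[65:165,230:330],(400,400),interpolation=2),cv2.resize(a[190:290,110:210],(400,400),interpolation=2)]))
E
```

```text
t 29.05 tcp [ 0.4759 -0.0349  0.173 ] yaw 102.7 z [-2.e-04  1.e-04 -1.e+00] gap 0.499 gf 0.0 f [-0.21  0.52  0.56] m [-0.06 -0.03  0.01] q6 -0.53
```

View pics/crop4.png

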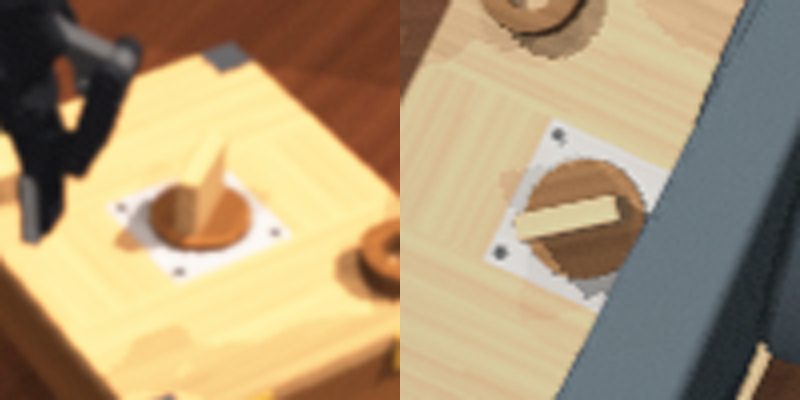

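The key stands upright with its collar flat on the plate (scene px (280,119)) and is turned away from the slot. The nut is still in place and the gripper is clear.

```bash
python3 -c "
from station import order
print(order.sign_off())"
```

```text
the job is handed in; nothing more can be done
None
```

The key is in its detent, turned about 53° clockwise with the collar flat on the plate, and released; the job was handed in at about 29 s, but sign-off returned no verdict.

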